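Slide the drained cheeses off their tray into the crate

ROBOT

A 6-joint arm with a two-finger parallel gripper is mounted at the origin on the work surface. World frame = base frame: x ahead of the robot, y to its left, z up, the work surface at z = 0. Lengths are in m, angles in degrees, forces in N, time in s.
With the tool pointing down it reaches from about 0.25 to 0.725 m from the base axis. Payload 4 kg.
Tool frame: the origin (TCP) lies between the finger pads; the fingertips stand 14 mm ahead of it and the grasp point (between the pads) lies 5 mm behind it; z points along the fingers, y is the direction in which the jaws open and shut (so a half turn about z gives the same grasp; the last joint's range is limited). The gripper opens to 85 mm and grips with 20 to 120 N. Pads are 22 mm wide; open, the fingers measure 114 mm over their backs; the gripper's body (76 mm by 85 mm) begins 54 mm behind the grasp point. The pads swing forward as they close: fully open they stand 13 mm farther back than shut.
Start: joints at [-74.656, 13.785, 0.286, 76.501, 0, 90], TCP at [0.132, -0.482, 0.245] pointing down, gripper open.
Joint ranges: [-155.79, 155.79], [-60.16, 107.12], [-62.33, 73.08], [-114, 123.19], [-81.49, 82.49], [-180, 180]. Speed limits (degrees/s): [159.86, 159.86, 180, 180, 180, 180].

INTERFACE

Orientations are given as a 3x3 rotation matrix whose columns are the frame's x, y, z axes.
In Python, from workcell import env gives the robot as it stands. The module is installed in compiled form; this text tells all that it offers.
- The arm moves only by the tool arm_command, never from a script. Its argument "series" is one flat list of numbers, 7 for each row, row after row: the turn, a rotation vector about the tool's x, y, z in units of 5 degrees (1.0 is 5 degrees), then the shift along the tool's x, y, z in units of 30 mm (1.0 is 30 mm), then the opening, from 0 (shut) to 1 (fully open). In form: [ax, ay, az, dx, dy, dz, fingers, ax, ay, az, dx, dy, dz, fingers, ...]. A call has 1 to 10 rows; each row shifts and turns the pose as measured when the row begins, along the tool's axes as they then stand; what a row does not reach is not made up. A row lasts 1/12 s, in which the tool goes at most 41.7 mm and 7.16 degrees, less where a joint would pass 70% of its speed; a pose out of reach is approached as far as the arm can. A call is refused whole if a number of a shift passes 1 or a number of a turn 1, either way. A call with a gripper value outside its range is refused whole. The fingers move at their own pace and stop on an object; "newtons" is the grip in N (left out, the last holds). Time passes only in rows, so rows that do not move let the fingers close. It gives the time, the measured TCP pose, the force and the opening at its end, in the units of the state.
- env.state(): the state, without advancing time (a new reading comes with each control period).
- env.snapshot(name): name is "scene" or "top"; returns the picture (480x640x3 uint8, red, green, blue); there is no depth.
- env.camera_model(name): a dict with "intrinsics" (3x3 intrinsics, pixels), "position" and "rotation" of the camera in the world. Camera axes: x right, y down, z forward; pixel columns grow to the right and rows downward; lengths in m; the calibration is good to about 2 mm. A picture is of the moment at which its call begins. camera_model takes no time and is no camera call.
- env.sign_off(): hands the job in, once; it reports no verdict.
The state is a dict: "time_s": time; "joint_positions": joint angles; "joint_velocities": joint speeds; "tau": joint torques, N m; "ee_pos": TCP position; "tcp_rot": TCP orientation; "force": force on the tool from outside, world axes, zero at the start; "wrist_torque": the same for the moment, N m; "width": opening from 0.0 (shut) to 1.0 (fully open).
Only numpy, scipy, OpenCV 4.12 (cv2) and the standard library are available. Lean on these libraries where they do the work, as an engineer would, in place of code of your own. Each camera call takes 0.05 s, during which the arm holds its last target. There are 200 camera calls.

TASK

Pick up the small tray by its arched handle with the three cheeses on it, keep it level on the way to the deep grey crate, and tip it low over the crate so that all three cheeses slide gently off the open end into it, without the gripper touching the cheeses. Then set the empty tray upright on the low wire rack, centred and lined up lengthwise with it, and let go. Leave the crate where it stands and do not disturb the other things on the table.

Things in the scene. Friction and masses are not known exactly. Their poses are not given: they have to be found in the camera images.
- tray: Aluminium tray, 200 mm long (its x), 110 mm wide (its y), about 0.3 kg empty, loose on the table. Origin: centre of its underside; z up. Floor 4 mm thick; side walls and back wall (at +x) 26 mm high, 4 mm thick; the end at -x is open and flush with the floor: pieces slide out there. A rigid arched handle stands across its middle on flat posts at y = +-53 mm.
- tray_handle (a point): Centre of the crossbar of the tray's handle, 114 mm above the tray's underside, over its centre. The bar is of grey plastic, runs along the tray's y, 110 mm long, 16 mm thick along the tray's x and 28 mm high (100 to 128 mm above the underside). Axes as the tray's.
- tray_lip (a point): Middle of the tray's open end, at the floor's upper face: (-100, 0, 4) mm in the tray's frame. A cheese begins to slide down the tray at a tilt of about 25 to 36 degrees and passes under the arch (96 mm free height).
- cheese0_mid (a point): Centre of first fresh cheese: a cream-white drum, 60 mm diameter, 32 mm high, about 90 g, lying flat and loose on the tray, near its open end; z is the drum's axis. The three lie in a row along the tray.
- cheese1_mid (a point): Centre of second fresh cheese: a cream-white drum, 60 mm diameter, 32 mm high, about 90 g, lying flat and loose on the tray, in its middle under the arch; z is the drum's axis. The three lie in a row along the tray.
- cheese2_mid (a point): Centre of third fresh cheese: a cream-white drum, 60 mm diameter, 32 mm high, about 90 g, lying flat and loose on the tray, near its back wall; z is the drum's axis. The three lie in a row along the tray.
- cheese0: The same first cheese; origin: centre of its underside, 16 mm below its centre.
- cheese1: The same second cheese; origin: centre of its underside, 16 mm below its centre.
- cheese2: The same third cheese; origin: centre of its underside, 16 mm below its centre.
- crate: Deep open crate of grey plastic, 200 mm along its x, 190 mm along its y, 70 mm high, walls and floor 5 mm, about 0.9 kg, empty, standing loose on the table. Origin: centre of its underside; z up.
- rack: Low rack of flat steel bars, fixed to the table, 207 mm along its x (over the outer bars) by 150 mm along its y, its top 30 mm above the table. Origin: centre of its underside, on the table; z up. Tray, crate and rack stand in any of three places side by side: left, middle or right before the robot.
- trier: Bystander: cheese trier with a wooden grip, 160 mm long, 22 mm high, lying along x between the left and the middle place. Origin at its underside.
- knife: Bystander: knife with a white grip, 190 mm long, 20 mm high, lying along x between the middle and the right place. Origin at its underside.
- mould0: Bystander: white plastic mould cup, 84 mm wide, 85 mm high, beyond the places on the left. Origin: centre of its underside.
- mould1: Bystander: a second mould cup of the same size, farther left.
- salt_jar: Bystander: glass jar with a steel cap, 76 mm wide, 100 mm high, beyond the places on the right. Origin: centre of its underside.
- spray: Bystander: clear bottle, 66 mm wide, 160 mm high, at the far right. Origin: centre of its underside.
- ripe_cheese: Bystander: a bigger, tan ripe cheese, 100 mm diameter, 40 mm high, at the far left. Origin: centre of its underside.

How it is judged:
By the outcome, as a careful person would: the job done as asked, in the order asked, and still so for the second after the job is handed in, with the robot touching nothing.
It also fails if it takes over 69 s, if anything falls off the work surface, if the arm or the gripper's body presses on something with over 40 N, if the wrist force passes 120 N, or if a joint passes its speed limit or range.

## Working session

There is one attempt and no reset: what is moved stays moved. The work goes in short steps, Python scripts to look and compute and a tool call to move; the robot and the scene stay as the last step left them, time stands still between calls to the robot, and variables do not carry over. Pictures are saved under pics/ and viewed, about 8 in all and at most 12, crops included, and the job is handed in when it is done.

Besides the shell and the picture viewer there is one more tool, called after "Request:" as name(argument=value, ...), one argument or row to a line, values as JSON. arm_command: Moves the arm, as the interface text tells. Its arguments: {"type":"object","properties":{"series":{"type":"array"},"newtons":{"type":"number"}},"required":["series"]}

```bash
mkdir -p pics
python3 - <<'E'
from workcell import env
import cv2
for n in("scene","top"):
    cv2.imwrite(f"pics/{n}0.png",env.snapshot(n)[:,:,::-1]); m=env.camera_model(n); print(n,m)
s=env.state(); print(s)
E
```

```text
scene {'intrinsics': array([[505.54716104,   0.        , 324.26504945],
       [  0.        , 505.54716104, 246.33607536],
       [  0.        ,   0.        ,   1.        ]]), 'position': array([ 1.18857476, -0.56913918,  0.91940994]), 'rotation': array([[ 0.65197725,  0.5242672 , -0.54778607],
       [ 0.75821039, -0.45700248,  0.4650438 ],
       [-0.00653239, -0.71853506, -0.69546006]])}
top {'intrinsics': array([[533.83287451,   0.        , 315.14996959],
       [  0.        , 533.83287451, 241.92968016],
       [  0.        ,   0.        ,   1.        ]]), 'position': array([ 0.29363168, -0.01570116,  1.54221649]), 'rotation': array([[ 0.01131167, -0.98839905,  0.15145746],
       [-0.99988892, -0.0097105 ,  0.01130724],
       [-0.00970534, -0.15156854, -0.9883991 ]])}
{'time_s': 0.1, 'joint_positions': array([-7.46566209e+01,  1.38282643e+01,  2.20878054e-01,  7.65028607e+01,
       -4.87905532e-04,  9.00019735e+01]), 'joint_velocities': array([-0.14886039, -0.27403954,  0.2918004 , -0.00693731, -0.04590482,
       -0.02467414]), 'tau': array([-1.22344212e-03, -3.73137474e+01,  2.53009665e+01,  1.08679783e-02,
       -7.61739557e-05, -6.32709927e-06]), 'ee_pos': array([ 0.13215327, -0.48164732,  0.24449494]), 'tcp_rot': array([[ 9.64366470e-01,  2.64569543e-01, -5.17353758e-04],
       [ 2.64570048e-01, -9.64364690e-01,  1.85333457e-03],
       [-8.58181777e-06, -1.92417002e-03, -9.99998149e-01]]), 'force': array([ 0.10387054, -0.61701899, -0.17925948]), 'wrist_torque': array([ 0.02228317, -0.01192521,  0.02422121]), 'width': 0.9999810258463839}
```

View pics/top0.png

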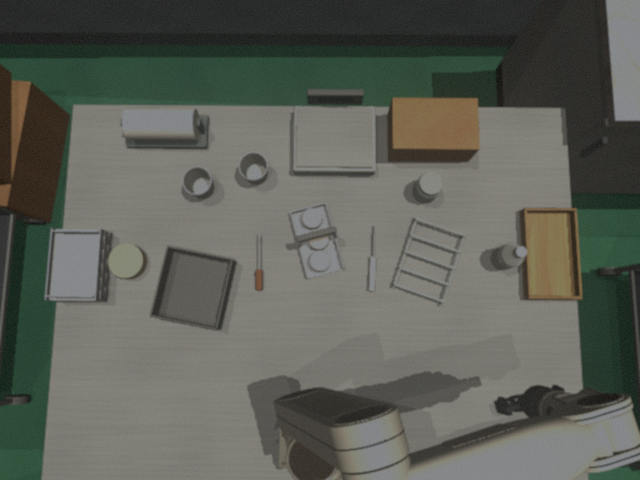

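View pics/scene0.png

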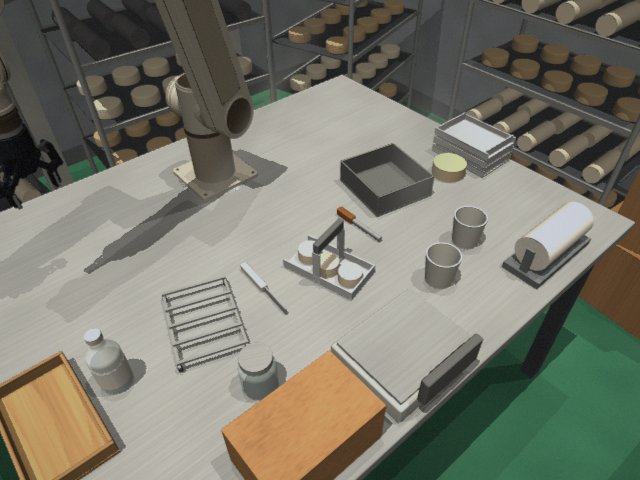

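The top view shows the crate at about (195,287), the tray at (316,241) with its handle at (315,238), and the rack at (428,261). I'll enlarge these to read the corners and find the open end.

Run:
```python
import cv2,numpy as np
t=cv2.imread("pics/top0.png");s=cv2.imread("pics/scene0.png")
def c(im,x,y,w,h,k):
    o=cv2.resize(im[y:y+h,x:x+w],None,fx=k,fy=k,interpolation=cv2.INTER_CUBIC)
    o=cv2.convertScaleAbs(o,alpha=1.4)
    for i in range(0,w,10):
        cv2.line(o,(i*k,0),(i*k,4 if i%50 else 12),(0,0,255),1)
    for j in range(0,h,10): cv2.line(o,(0,j*k),(4 if j%50 else 12,j*k),(0,0,255),1)
    return o
a=np.hstack([c(t,280,200,70,85,4),c(t,385,210,85,100,4)[:340],]) if 0 else None
A=c(t,280,200,70,100,4);B=c(t,390,210,80,100,4)
C=c(t,145,240,100,95,2); D=c(s,275,210,110,95,4)
E=np.zeros((600,800,3),np.uint8)
cv2.imwrite("pics/cropA.png",np.hstack([A,B]))
E=np.zeros((400,800,3),np.uint8);E[:380,:440]=D;E[:190,450:650]=C
E[200:400,450:650]=c(s,155,270,100,100,2)
cv2.imwrite("pics/cropB.png",E)
```

```text
(no output)
```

View pics/cropA.png

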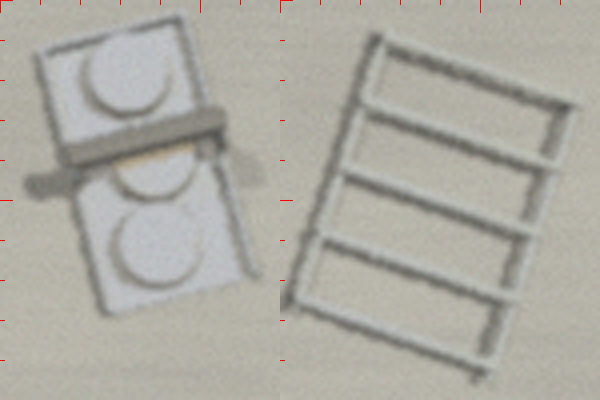

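View pics/cropB.png

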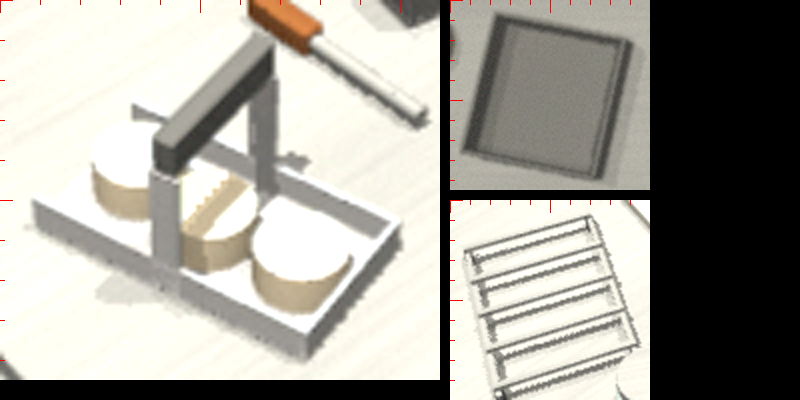

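```bash
cat > h.py <<'E'
import numpy as np
from workcell import env
def ray(n,px,z):
    m=env.camera_model(n);d=m["rotation"]@np.linalg.inv(m["intrinsics"])@np.array([*px,1.]);p=m["position"]
    return p+d*(z-p[2])/d[2]
def proj(n,P):
    m=env.camera_model(n);c=m["rotation"].T@(np.array(P)-m["position"]);u=m["intrinsics"]@c;return u[:2]/u[2]
E
python3 - <<'E'
from h import *
np.set_printoptions(precision=4,suppress=True)
def q(name,ps,zs):
    w=np.array([ray("top",p,z) for p,z in zip(ps,zs)])[:,:2]
    e=np.diff(np.vstack([w,w[:1]]),axis=0)
    print(name,w.tolist(),"c",w.mean(0),"len",np.linalg.norm(e,axis=1),"ang",np.degrees(np.arctan2(e[:,1],e[:,0])))
q("tray",[(289.5,212.5),(326.2,203.2),(344.5,268.8),(306.2,279)],[.026,.026,.026,.004])
q("handle",[(296,239),(336.2,229.5)],[.128]*2)
q("rack",[(413,218.2),(464.5,235.7),(443,303),(392,285.5)],[.03]*4)
q("crate",[(168,246.5),(236.5,260),(220,330),(151.5,316)],[.07]*4)
# scene handle: bar top ends
for p in [(275+165/4,210+140/4),(275+265/4,210+42/4)]: print(ray("scene",p,.128))
E
```

```text
tray [[0.6115608137065153, 0.0769919456986412], [0.6401146255254426, -0.029171763126573443], [0.44931927182897763, -0.08288102736138331], [0.4208945764449722, 0.026492931538035596]] c [ 0.5305 -0.0021] len [0.1099 0.1982 0.113  0.1972] ang [ -74.946  -164.278   104.5681   14.8345]
handle [[0.5177875662804924, 0.051955790169767216], [0.544705168073093, -0.055739992590194326]] c [ 0.5312 -0.0019] len [0.111 0.111] ang [-75.9669 104.0331]
rack [[0.5972721744814995, -0.27947143375604905], [0.547602124272097, -0.4258251228877335], [0.3552776492236835, -0.35963622466146195], [0.40290178149188194, -0.21703732019000124]] c [ 0.4758 -0.3205] len [0.1546 0.2034 0.1503 0.2042] ang [-108.7464  161.009    71.5321  -17.8076]
crate [[0.5022693248792529, 0.4121444360937267], [0.4662635363786548, 0.21919595036649514], [0.2738083532391671, 0.25777196641339406], [0.30949922585658296, 0.44724148950007636]] c [0.388  0.3341] len [0.1963 0.1963 0.1928 0.1959] ang [-100.5703  168.6657   79.3321  -10.3186]
[ 0.55   -0.0507  0.128 ]
[0.5248 0.048  0.128 ]
```

The tray lies at (0.531,-0.002), yaw 15°, with its open end towards the robot. The crate is at (0.388,0.334), yaw -11°, and the rack at (0.476,-0.3205), yaw -18.4°. The edge lengths match the given sizes to within 4 mm. Next is a small planner that prints the rows.

```bash
cat >> h.py <<'E'
from scipy.spatial.transform import Rotation as R, Slerp
def rot(psi,tilt=0):
    "tool down, tool y at yaw psi (tray x), tilted so that tray -x goes down"
    c,s=np.cos(np.radians(psi)),np.sin(np.radians(psi))
    return R.from_matrix(np.array([[-s,c,0],[c,s,0],[0,0,-1]]))*R.from_euler('x',-tilt,degrees=True)
def plan(pos,psi,tilt,n,f,first=0,ease=True,show=None):
    st=env.state();p0=st["ee_pos"];r0=R.from_matrix(st["tcp_rot"]);r1=rot(psi,tilt)
    u=np.linspace(0,1,n+1)
    if ease: u=np.clip(u,0,1); u=3*u**2-2*u**3
    P=p0+np.outer(u,np.array(pos)-p0);S=Slerp([0,1],R.concatenate([r0,r1]))(u)
    for i in range(n):
        rv=np.degrees((S[i].inv()*S[i+1]).as_rotvec())/5;d=S[i].inv().apply(P[i+1]-P[i])/.03
        if i%10==0:print()
        print(", ".join("%.2f"%(v+0.) for v in np.round([*rv,*d],2)),",",f,end=", ")
    print()
def stat():
    st=env.state();r=R.from_matrix(st["tcp_rot"]);y=r.as_matrix()[:,1]
    print("t",st["time_s"],"p",st["ee_pos"].round(4),"psi",np.degrees(np.arctan2(y[1],y[0])).round(2),"elev y",np.degrees(np.arcsin(y[2])).round(2),"x_z",r.as_matrix()[2,0].round(3),"F",np.round(st["force"],1),"w",round(st["width"],3),"q",st["joint_positions"].round(1))
E
python3 - <<'E'
from h import *
plan([.531,-.002,.22],15,0,30,1,ease=False)
E
```

```text
0.00, 0.00, -0.60, 0.57, -0.40, 0.03 , 1, 0.00, 0.00, -0.60, 0.59, -0.37, 0.03 , 1, 0.00, 0.00, -0.60, 0.61, -0.34, 0.03 , 1, 0.00, 0.00, -0.60, 0.62, -0.30, 0.03 , 1, 0.00, 0.00, -0.60, 0.64, -0.27, 0.03 , 1, 0.00, 0.00, -0.60, 0.65, -0.24, 0.03 , 1, 0.00, 0.00, -0.60, 0.66, -0.20, 0.03 , 1, 0.00, 0.00, -0.60, 0.67, -0.17, 0.03 , 1, 0.00, 0.00, -0.60, 0.68, -0.13, 0.03 , 1, 0.00, 0.00, -0.60, 0.69, -0.10, 0.03 , 1, 
0.00, 0.00, -0.60, 0.69, -0.06, 0.03 , 1, 0.00, 0.00, -0.60, 0.69, -0.02, 0.03 , 1, 0.00, 0.00, -0.60, 0.69, 0.01, 0.03 , 1, 0.00, 0.00, -0.60, 0.69, 0.05, 0.03 , 1, 0.00, 0.00, -0.60, 0.69, 0.08, 0.03 , 1, 0.00, 0.00, -0.60, 0.68, 0.12, 0.03 , 1, 0.00, 0.00, -0.60, 0.68, 0.15, 0.03 , 1, 0.00, 0.00, -0.60, 0.67, 0.19, 0.03 , 1, 0.00, 0.00, -0.60, 0.66, 0.22, 0.03 , 1, 0.00, 0.00, -0.60, 0.64, 0.26, 0.03 , 1, 
0.00, 0.00, -0.60, 0.63, 0.29, 0.03 , 1, 0.00, 0.00, -0.60, 0.61, 0.32, 0.03 , 1, 0.00, 0.00, -0.60, 0.60, 0.36, 0.03 , 1, 0.00, 0.00, -0.60, 0.58, 0.39, 0.03 , 1, 0.00, 0.00, -0.60, 0.55, 0.42, 0.03 , 1, 0.00, 0.00, -0.60, 0.53, 0.44, 0.03 , 1, 0.00, 0.00, -0.60, 0.51, 0.47, 0.03 , 1, 0.00, 0.00, -0.60, 0.48, 0.50, 0.03 , 1, 0.00, 0.00, -0.60, 0.46, 0.52, 0.03 , 1, 0.00, 0.00, -0.60, 0.43, 0.54, 0.03 , 1,
```

Request:
arm_command(
  series=[0,0,-0.6,0.57,-0.4,0.03,1,0,0,-0.6,0.59,-0.37,0.03,1,0,0,-0.6,0.61,-0.34,0.03,1,0,0,-0.6,0.62,-0.3,0.03,1,0,0,-0.6,0.64,-0.27,0.03,1,0,0,-0.6,0.65,-0.24,0.03,1,0,0,-0.6,0.66,-0.2,0.03,1,0,0,-0.6,0.67,-0.17,0.03,1,0,0,-0.6,0.68,-0.13,0.03,1,0,0,-0.6,0.69,-0.1,0.03,1],
  newtons=80,
)

```text
time_s: 0.93
ee_pos: [0.2647, -0.3138, 0.2303]
tcp_rot: [[0.692, 0.722, -0.006], [0.722, -0.692, 0.01], [0.003, -0.011, -1.0]]
force: [0.3, 0.4, 0.1]
width: 1.0
```

Request:
arm_command(
  series=[0,0,-0.6,0.69,-0.06,0.03,1,0,0,-0.6,0.69,-0.02,0.03,1,0,0,-0.6,0.69,0.01,0.03,1,0,0,-0.6,0.69,0.05,0.03,1,0,0,-0.6,0.69,0.08,0.03,1,0,0,-0.6,0.68,0.12,0.03,1,0,0,-0.6,0.68,0.15,0.03,1,0,0,-0.6,0.67,0.19,0.03,1,0,0,-0.6,0.66,0.22,0.03,1,0,0,-0.6,0.64,0.26,0.03,1],
)

```text
time_s: 1.77
ee_pos: [0.3948, -0.1386, 0.2183]
tcp_rot: [[0.212, 0.977, -0.013], [0.977, -0.212, 0.014], [0.011, -0.016, -1.0]]
force: [-0.5, 0.5, 0.2]
width: 0.998
```

Request:
arm_command(
  series=[0,0,-0.6,0.63,0.29,0.03,1,0,0,-0.6,0.61,0.32,0.03,1,0,0,-0.6,0.6,0.36,0.03,1,0,0,-0.6,0.58,0.39,0.03,1,0,0,-0.6,0.55,0.42,0.03,1,0,0,-0.6,0.53,0.44,0.03,1,0,0,-0.6,0.51,0.47,0.03,1,0,0,-0.6,0.48,0.5,0.03,1,0,0,-0.6,0.46,0.52,0.03,1,0,0,-0.6,0.43,0.54,0.03,1],
)

```text
time_s: 2.6
ee_pos: [0.5195, 0.0394, 0.2047]
tcp_rot: [[-0.332, 0.943, -0.023], [0.943, 0.332, 0.015], [0.021, -0.017, -1.0]]
force: [-0.1, -1.3, 0.9]
width: 0.998
```

Run:
```python
from h import *
stat();plan([.531,-.002,.19],15,0,10,1,ease=True)
```

```text
t 2.6 p [0.5195 0.0394 0.2047] psi 19.42 elev y -0.97 x_z 0.021 F [-0.1 -1.3  0.9] w 0.998 q [ 3.8 18.3  0.3 73.2  0.9 74.4]

-0.01, -0.01, 0.02, -0.04, 0.00, 0.01 , 1, -0.02, -0.02, 0.07, -0.11, -0.01, 0.04 , 1, -0.02, -0.03, 0.10, -0.16, -0.01, 0.05 , 1, -0.03, -0.03, 0.12, -0.20, -0.01, 0.06 , 1, -0.03, -0.04, 0.13, -0.21, -0.01, 0.07 , 1, -0.03, -0.04, 0.13, -0.21, -0.01, 0.07 , 1, -0.03, -0.03, 0.12, -0.19, 0.00, 0.07 , 1, -0.02, -0.03, 0.10, -0.16, 0.00, 0.05 , 1, -0.02, -0.02, 0.07, -0.11, 0.00, 0.04 , 1, -0.01, -0.01, 0.02, -0.04, 0.00, 0.01 , 1,
```

Request:
arm_command(
  series=[-0.03,-0.03,0.1,-0.15,-0.01,0.05,1,-0.03,-0.03,0.12,-0.2,-0.01,0.06,1,-0.03,-0.04,0.13,-0.21,-0.01,0.07,1,-0.03,-0.04,0.13,-0.21,-0.01,0.07,1,-0.03,-0.03,0.12,-0.19,0,0.07,1,-0.02,-0.03,0.1,-0.16,0,0.05,1,-0.02,-0.02,0.07,-0.1,0,0.03,1,0,0,0,0,0,0,1],
)

```text
time_s: 3.27
ee_pos: [0.529, 0.001, 0.1883]
tcp_rot: [[-0.262, 0.965, -0.005], [0.965, 0.262, -0.0], [0.001, -0.005, -1.0]]
force: [0.3, 0.1, -0.9]
width: 1.0
```

Run:
```python
from h import *
import cv2
stat();plan([.531,-.002,.109],15,0,10,1,ease=True)
i=env.snapshot("scene")[160:320,240:440,::-1];cv2.imwrite("pics/s1.png",cv2.resize(i,None,fx=3.5,fy=3.5))
print(proj("scene",[.531,-.002,.114]))
```

```text
t 3.2667 p [0.529  0.001  0.1883] psi 15.19 elev y -0.27 x_z 0.001 F [ 0.3  0.1 -0.9] w 1.0 q [ 0.1 19.  -1.2 70.1 -0.  74.9]

0.00, 0.00, 0.00, 0.00, 0.00, 0.07 , 1, 0.00, 0.00, 0.00, -0.01, 0.00, 0.20 , 1, -0.01, 0.00, 0.00, -0.01, 0.01, 0.30 , 1, -0.01, 0.00, 0.01, -0.02, 0.01, 0.36 , 1, -0.01, 0.00, 0.01, -0.02, 0.01, 0.39 , 1, -0.01, 0.00, 0.01, -0.02, 0.01, 0.39 , 1, -0.01, 0.00, 0.01, -0.02, 0.01, 0.36 , 1, -0.01, 0.00, 0.00, -0.01, 0.00, 0.30 , 1, 0.00, 0.00, 0.00, -0.01, 0.00, 0.20 , 1, 0.00, 0.00, 0.00, 0.00, 0.00, 0.07 , 1, 
[327.06085153 235.57108588]
```

View pics/s1.png

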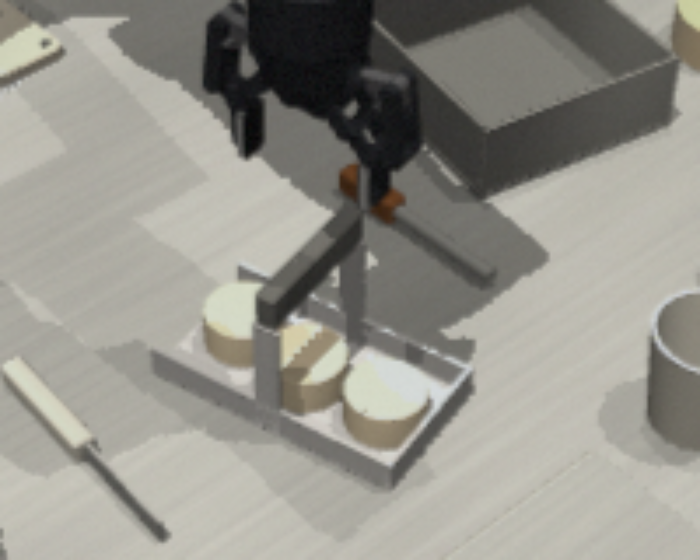

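The open jaws straddle the bar, with fingers at crop (245,140) and (370,190) and the bar running from (275,300) to (355,220). Descending.

Request:
arm_command(
  series=[0,0,0,0,0,0.2,1,0,0,0,-0.02,0.01,0.3,1,-0.01,0,0,-0.02,0.01,0.36,1,-0.01,0,0,-0.02,0.01,0.38,1,-0.01,0,0,-0.02,0.01,0.38,1,-0.01,0,0,-0.02,0.01,0.36,1,0,0,0,-0.01,0,0.3,1,0,0,0,0,0,0.2,1,0,0,0,0,0,0.05,1],
)

```text
time_s: 4.07
ee_pos: [0.531, -0.0007, 0.1062]
tcp_rot: [[-0.264, 0.964, 0.0], [0.964, 0.264, 0.002], [0.001, 0.001, -1.0]]
force: [0.1, -0.3, -0.2]
width: 1.003
```

Run:
```python
from h import *
stat();plan([.531,-.002,.109],15,0,2,1,ease=True)
```

```text
t 4.0667 p [ 0.531  -0.0007  0.1062] psi 15.31 elev y 0.03 x_z 0.001 F [ 0.1 -0.3 -0.2] w 1.003 q [-0.1 23.  -8.4 58.5  0.1 74.6]

0.00, -0.01, 0.03, -0.02, -0.01, -0.05 , 1, 0.00, -0.01, 0.03, -0.02, -0.01, -0.05 , 1,
```

Request:
arm_command(
  series=[0,0,0.05,-0.03,-0.01,-0.07,1,0,0,0,0,0,0,0,0,0,0,0,0,0,0,0,0,0,0,0,0,0,0,0,0,0,0,0,0,0,0,0,0,0,0,0,0,0,0,0,0,0,0,0,0,0,0,0,0,0,0,0,0,0,0,0,0],
  newtons=80,
)

```text
time_s: 4.82
ee_pos: [0.5325, -0.0014, 0.1102]
tcp_rot: [[-0.26, 0.966, 0.004], [0.966, 0.26, 0.002], [0.0, 0.004, -1.0]]
force: [0.4, 0.3, 0.0]
width: 0.172
```

Request:
arm_command(
  series=[0,0,0,0,0,0,0,0,0,0,0,0,0,0,0,0,0,0,0,0,0],
)

```text
time_s: 5.07
ee_pos: [0.5325, -0.0014, 0.1102]
tcp_rot: [[-0.26, 0.966, 0.004], [0.966, 0.26, 0.002], [0.001, 0.004, -1.0]]
force: [-0.3, -0.3, 0.1]
width: 0.174
```

Run:
```python
from h import *
stat()
```

```text
t 5.0667 p [ 0.5325 -0.0014  0.1102] psi 15.08 elev y 0.23 x_z 0.001 F [-0.3 -0.3  0.1] w 0.174 q [-0.2 22.8 -8.1 58.9  0.1 74.7]
```

Request:
arm_command(
  series=[0,0,0,0,0,-0.08,0,0,0,0,0,0,-0.2,0,0,0,0,0,0,-0.32,0,0,0,0,0,0,-0.42,0,0,0,0,0,0,-0.46,0,0,0,0,0,0,-0.46,0,0,0,0,0,0,-0.42,0,0,0,0,0,0,-0.32,0,0,0,0,0,0,-0.2,0,0,0,0,0,0,-0.08,0],
)

```text
time_s: 5.9
ee_pos: [0.5246, -0.0016, 0.199]
tcp_rot: [[-0.26, 0.966, -0.018], [0.966, 0.26, 0.002], [0.006, -0.017, -1.0]]
force: [0.5, 0.4, -6.4]
width: 0.177
```

Run:
```python
from h import *
stat();plan([.3975,.383,.212],79,0,40,0)
```

```text
t 5.9 p [ 0.5246 -0.0016  0.199 ] psi 15.06 elev y -0.97 x_z 0.006 F [ 0.5  0.4 -6.4] w 0.177 q [-0.2 18.7  0.  72.3  0.1 74.7]

0.00, 0.00, -0.02, 0.02, 0.00, 0.00 , 0, 0.00, 0.00, -0.07, 0.07, 0.00, 0.00 , 0, 0.00, 0.00, -0.11, 0.12, -0.01, 0.00 , 0, 0.00, 0.00, -0.15, 0.16, -0.01, 0.00 , 0, 0.00, 0.00, -0.19, 0.20, -0.01, -0.01 , 0, 0.00, 0.00, -0.23, 0.24, 0.00, -0.01 , 0, 0.00, 0.00, -0.26, 0.28, 0.00, -0.01 , 0, 0.00, 0.00, -0.29, 0.31, 0.01, -0.01 , 0, 0.00, 0.00, -0.32, 0.34, 0.02, -0.01 , 0, 0.00, 0.00, -0.35, 0.37, 0.03, -0.01 , 0, 
0.00, -0.01, -0.37, 0.39, 0.05, -0.01 , 0, 0.00, -0.01, -0.39, 0.41, 0.06, -0.01 , 0, 0.00, -0.01, -0.41, 0.43, 0.08, -0.01 , 0, 0.00, -0.01, -0.43, 0.44, 0.10, -0.01 , 0, 0.00, -0.01, -0.44, 0.45, 0.12, -0.01 , 0, 0.00, -0.01, -0.46, 0.46, 0.14, -0.01 , 0, 0.00, -0.01, -0.46, 0.46, 0.16, -0.01 , 0, 0.00, -0.01, -0.47, 0.46, 0.18, -0.01 , 0, 0.00, -0.01, -0.48, 0.46, 0.20, -0.02 , 0, 0.00, -0.01, -0.48, 0.45, 0.22, -0.02 , 0, 
0.00, -0.01, -0.48, 0.44, 0.24, -0.02 , 0, 0.00, -0.01, -0.48, 0.43, 0.26, -0.02 , 0, 0.00, -0.01, -0.47, 0.42, 0.28, -0.02 , 0, 0.00, -0.01, -0.46, 0.40, 0.29, -0.02 , 0, 0.00, -0.01, -0.46, 0.38, 0.30, -0.02 , 0, 0.00, -0.01, -0.44, 0.36, 0.30, -0.01 , 0, 0.00, -0.01, -0.43, 0.33, 0.31, -0.01 , 0, 0.00, -0.01, -0.41, 0.31, 0.31, -0.01 , 0, 0.00, -0.01, -0.39, 0.28, 0.30, -0.01 , 0, 0.00, -0.01, -0.37, 0.26, 0.30, -0.01 , 0, 
0.00, 0.00, -0.35, 0.23, 0.28, -0.01 , 0, 0.00, 0.00, -0.32, 0.21, 0.27, -0.01 , 0, 0.00, 0.00, -0.29, 0.18, 0.25, -0.01 , 0, 0.00, 0.00, -0.26, 0.16, 0.23, -0.01 , 0, 0.00, 0.00, -0.23, 0.13, 0.20, -0.01 , 0, 0.00, 0.00, -0.19, 0.11, 0.17, -0.01 , 0, 0.00, 0.00, -0.15, 0.08, 0.14, -0.01 , 0, 0.00, 0.00, -0.11, 0.06, 0.10, 0.00 , 0, 0.00, 0.00, -0.07, 0.04, 0.06, 0.00 , 0, 0.00, 0.00, -0.02, 0.01, 0.02, 0.00 , 0,
```

Request:
arm_command(
  series=[-0.02,0,-0.02,0.02,0,0,0,-0.03,0,-0.07,0.07,0,0,0,-0.03,0,-0.11,0.12,-0.01,-0.02,0,-0.03,0,-0.15,0.16,-0.01,-0.02,0,-0.03,0,-0.19,0.2,-0.01,-0.02,0,-0.03,0,-0.23,0.24,0,-0.02,0,-0.02,0,-0.26,0.28,0,-0.02,0,-0.02,0,-0.29,0.31,0.01,-0.02,0,0,0,-0.32,0.34,0.02,-0.02,0,0,0,-0.35,0.37,0.03,-0.02,0],
)

```text
time_s: 6.73
ee_pos: [0.4997, 0.063, 0.2018]
tcp_rot: [[-0.436, 0.9, -0.006], [0.9, 0.436, 0.008], [0.009, -0.002, -1.0]]
force: [-0.1, 0.2, -5.7]
width: 0.172
```

Request:
arm_command(
  series=[0,-0.01,-0.37,0.39,0.05,-0.02,0,0,-0.01,-0.39,0.41,0.06,-0.02,0,0,-0.01,-0.41,0.43,0.08,-0.02,0,0,-0.01,-0.43,0.44,0.1,-0.02,0,0,-0.01,-0.44,0.45,0.12,-0.02,0,0,-0.01,-0.46,0.46,0.14,-0.02,0,0,-0.01,-0.46,0.46,0.16,-0.02,0,0,-0.01,-0.47,0.46,0.18,-0.02,0,0,-0.01,-0.48,0.46,0.2,-0.02,0,0,-0.01,-0.48,0.45,0.22,-0.02,0],
)

```text
time_s: 7.57
ee_pos: [0.4446, 0.2081, 0.2107]
tcp_rot: [[-0.769, 0.64, 0.001], [0.64, 0.769, 0.003], [0.001, 0.003, -1.0]]
force: [0.3, -0.9, -6.6]
width: 0.175
```

Request:
arm_command(
  series=[0,-0.01,-0.48,0.44,0.24,-0.02,0,0,-0.01,-0.48,0.43,0.26,-0.02,0,0,-0.01,-0.47,0.42,0.28,-0.02,0,0,-0.01,-0.46,0.4,0.29,-0.02,0,0,-0.01,-0.46,0.38,0.3,-0.02,0,0,-0.01,-0.44,0.36,0.3,-0.02,0,0,-0.01,-0.43,0.33,0.31,-0.02,0,0,-0.01,-0.41,0.31,0.31,-0.01,0,0,-0.01,-0.39,0.28,0.3,-0.01,0,0,-0.01,-0.37,0.26,0.3,-0.01,0],
)

```text
time_s: 8.4
ee_pos: [0.379, 0.3523, 0.218]
tcp_rot: [[-0.966, 0.26, 0.009], [0.26, 0.966, 0.003], [-0.008, 0.005, -1.0]]
force: [0.2, -1.0, -6.6]
width: 0.177
```

Run:
```python
from h import *
stat();plan([.3975,.383,.212],79,0,10,0,ease=False)
```

```text
t 8.4 p [0.379  0.3523 0.218 ] psi 74.93 elev y 0.31 x_z -0.008 F [ 0.2 -1.  -6.6] w 0.177 q [43.  16.1 -0.7 72.7 -0.2 58.1]

0.01, 0.01, -0.08, -0.03, 0.11, 0.02 , 0, 0.01, 0.01, -0.08, -0.03, 0.11, 0.02 , 0, 0.01, 0.01, -0.08, -0.03, 0.11, 0.02 , 0, 0.01, 0.01, -0.08, -0.04, 0.11, 0.02 , 0, 0.01, 0.01, -0.08, -0.04, 0.11, 0.02 , 0, 0.01, 0.01, -0.08, -0.04, 0.11, 0.02 , 0, 0.01, 0.01, -0.08, -0.04, 0.11, 0.02 , 0, 0.01, 0.01, -0.08, -0.04, 0.11, 0.02 , 0, 0.01, 0.01, -0.08, -0.04, 0.11, 0.02 , 0, 0.01, 0.01, -0.08, -0.04, 0.11, 0.02 , 0,
```

Request:
arm_command(
  series=[0,0.01,-0.22,0.05,0.24,0.02,0,0,0.01,-0.15,-0.03,0.18,0.02,0,0.01,0.01,-0.1,-0.05,0.13,0.02,0,0.01,0.01,-0.08,-0.06,0.11,0.02,0,0.01,0.01,-0.06,-0.06,0.08,0.02,0,0.01,0.01,-0.03,-0.05,0.05,0.02,0,0,0,0,-0.03,0.02,0.01,0,0,0,0,0,0,0,0],
)

```text
time_s: 9.07
ee_pos: [0.3907, 0.3789, 0.2135]
tcp_rot: [[-0.981, 0.194, 0.002], [0.194, 0.981, 0.0], [-0.002, 0.001, -1.0]]
force: [0.3, -0.8, -6.6]
width: 0.173
```

Run:
```python
from h import *
import cv2
stat();plan([.3975,.383,.212],79,42,25,0)
a=env.snapshot("top")[200:350,110:310,::-1];b=env.snapshot("scene")[90:240,270:470,::-1]
cv2.imwrite("pics/s2.png",np.hstack([cv2.resize(x,None,fx=2,fy=2,interpolation=2) for x in(a,b)]))
```

```text
t 9.0667 p [0.3907 0.3789 0.2135] psi 78.82 elev y 0.04 x_z -0.002 F [ 0.3 -0.8 -6.6] w 0.173 q [44.2 19.6  3.4 73.8 -0.1 55.3]

-0.04, 0.00, 0.00, 0.00, 0.00, 0.00 , 0, -0.11, 0.00, 0.00, 0.00, 0.00, 0.00 , 0, -0.18, 0.00, 0.00, 0.00, 0.00, 0.00 , 0, -0.24, 0.00, 0.00, -0.01, 0.01, 0.00 , 0, -0.30, 0.00, 0.00, -0.01, 0.01, 0.00 , 0, -0.35, 0.00, 0.00, -0.01, 0.01, 0.00 , 0, -0.39, 0.00, 0.00, -0.01, 0.01, 0.00 , 0, -0.42, 0.00, 0.00, -0.01, 0.01, 0.00 , 0, -0.45, 0.00, 0.00, -0.01, 0.01, 0.00 , 0, -0.47, 0.00, 0.00, -0.01, 0.01, 0.00 , 0, 
-0.49, 0.00, 0.00, -0.01, 0.01, 0.01 , 0, -0.50, 0.00, 0.00, -0.01, 0.01, 0.01 , 0, -0.50, 0.00, 0.00, -0.01, 0.01, 0.01 , 0, -0.50, 0.00, 0.00, -0.01, 0.01, 0.01 , 0, -0.49, 0.00, 0.00, -0.01, 0.01, 0.01 , 0, -0.47, 0.00, 0.00, -0.01, 0.01, 0.01 , 0, -0.45, 0.00, 0.00, -0.01, 0.01, 0.01 , 0, -0.42, 0.00, 0.00, -0.01, 0.01, 0.01 , 0, -0.39, 0.00, 0.00, -0.01, 0.01, 0.01 , 0, -0.35, 0.00, 0.00, -0.01, 0.00, 0.01 , 0, 
-0.30, 0.00, 0.00, -0.01, 0.00, 0.01 , 0, -0.24, 0.00, 0.00, -0.01, 0.00, 0.00 , 0, -0.18, 0.00, 0.00, 0.00, 0.00, 0.00 , 0, -0.11, 0.00, 0.00, 0.00, 0.00, 0.00 , 0, -0.04, 0.00, 0.00, 0.00, 0.00, 0.00 , 0,
```

View pics/s2.png

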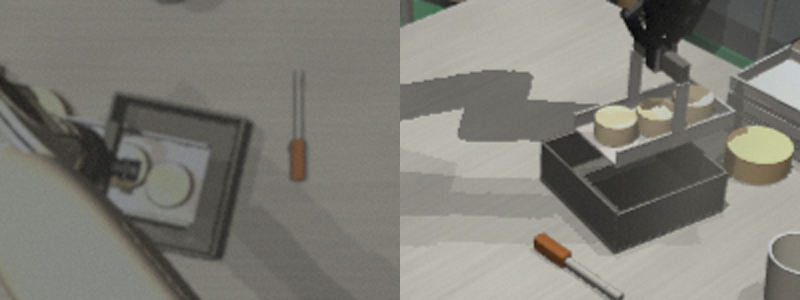

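The tray hangs level with its open end over the crate (crop (160,190)) and all three cheeses are in place. Tilting slowly now.

Request:
arm_command(
  series=[-0.1,0,0,0,0,0,0,-0.2,0,0,-0.02,0.01,0,0,-0.35,0,0,-0.02,0.01,0.02,0,-0.45,0,0,-0.02,0.01,0.02,0,-0.5,0,0,-0.02,0.01,0.02,0,-0.5,0,0,-0.02,0.01,0.02,0,-0.5,0,0,-0.02,0.01,0.02,0,-0.4,0,0,-0.02,0.01,0.02,0,-0.3,0,0,-0.02,0.01,0,0,-0.2,0,0,0,0,0,0],
)

```text
time_s: 10.0
ee_pos: [0.3938, 0.376, 0.2098]
tcp_rot: [[-0.981, 0.184, 0.064], [0.195, 0.932, 0.307], [-0.003, 0.314, -0.95]]
force: [-0.2, 0.1, -6.1]
width: 0.173
```

Run:
```python
from h import *
stat();plan([.3975,.383,.205],79,42,10,0)
```

```text
t 10.0 p [0.3938 0.376  0.2098] psi 78.83 elev y 18.28 x_z -0.003 F [-0.2  0.1 -6.1] w 0.173 q [ 37.4   9.8 -12.9  53.2  11.8  50.1]

-0.13, 0.00, 0.00, 0.00, 0.01, 0.01 , 0, -0.36, 0.00, 0.00, -0.01, 0.01, 0.02 , 0, -0.53, 0.01, 0.00, -0.01, 0.02, 0.03 , 0, -0.65, 0.01, 0.00, -0.01, 0.02, 0.03 , 0, -0.70, 0.01, 0.00, -0.01, 0.02, 0.04 , 0, -0.70, 0.01, 0.00, -0.01, 0.02, 0.04 , 0, -0.65, 0.01, 0.00, -0.01, 0.02, 0.04 , 0, -0.53, 0.01, 0.00, -0.01, 0.01, 0.03 , 0, -0.36, 0.00, 0.00, -0.01, 0.01, 0.02 , 0, -0.13, 0.00, 0.00, 0.00, 0.00, 0.01 , 0,
```

Request:
arm_command(
  series=[-0.2,0,0,-0.01,0.02,0.03,0,-0.2,0,0,-0.01,0.02,0.03,0,-0.2,0,0,-0.01,0.02,0.03,0,-0.2,0,0,-0.01,0.02,0.03,0,-0.2,0,0,-0.01,0.02,0.03,0,-0.2,0,0,-0.01,0.02,0.03,0,-0.2,0,0,-0.01,0.02,0.03,0,-0.2,0,0,-0.01,0.02,0.03,0,-0.2,0,0,0,0.02,0.03,0,-0.2,0,0,0,0.02,0.03,0],
)

```text
time_s: 10.83
ee_pos: [0.3971, 0.3829, 0.2024]
tcp_rot: [[-0.981, 0.169, 0.098], [0.196, 0.859, 0.474], [-0.004, 0.484, -0.875]]
force: [0.1, -0.2, -6.3]
width: 0.173
```

Run:
```python
from h import *
stat();plan([.3975,.383,.205],79,42,10,0)
```

```text
t 10.8333 p [0.3971 0.3829 0.2024] psi 78.83 elev y 28.93 x_z -0.004 F [ 0.1 -0.2 -6.3] w 0.173 q [ 33.7   6.8 -21.8  39.9  19.9  48.7]

-0.07, 0.00, 0.00, 0.00, 0.00, 0.00 , 0, -0.20, 0.01, 0.00, 0.00, 0.00, -0.01 , 0, -0.29, 0.01, 0.00, 0.00, 0.01, -0.01 , 0, -0.36, 0.01, 0.00, 0.00, 0.01, -0.01 , 0, -0.39, 0.01, 0.00, 0.00, 0.01, -0.01 , 0, -0.39, 0.01, 0.00, 0.00, 0.01, -0.01 , 0, -0.36, 0.01, 0.00, 0.00, 0.01, -0.01 , 0, -0.29, 0.01, 0.00, 0.00, 0.01, -0.01 , 0, -0.20, 0.01, 0.00, 0.00, 0.00, 0.00 , 0, -0.07, 0.00, 0.00, 0.00, 0.00, 0.00 , 0,
```

Still loaded at 29°. I'll keep on slowly.

Request:
arm_command(
  series=[-0.15,0,0,0,0,0,0,-0.15,0,0,0,0,0,0,-0.15,0,0,0,0,0,0,-0.15,0,0,0,0,0,0,-0.15,0,0,0,0,0,0,-0.15,0,0,0,0,0,0,-0.1,0,0,0,0,0,0,0,0,0,0,0,0,0,0,0,0,0,0,0,0,0,0,0,0,0,0,0],
)

```text
time_s: 11.67
ee_pos: [0.3983, 0.3836, 0.2046]
tcp_rot: [[-0.981, 0.157, 0.117], [0.196, 0.806, 0.559], [-0.007, 0.571, -0.821]]
force: [-0.7, -0.2, -3.3]
width: 0.172
```

Run:
```python
from h import *
stat()
```

```text
t 11.6667 p [0.3983 0.3836 0.2046] psi 78.98 elev y 34.8 x_z -0.007 F [-0.7 -0.2 -3.3] w 0.172 q [ 31.3   5.3 -26.3  33.   24.6  48.1]
```

Request:
arm_command(
  series=[0,0,0,0,0,0,0,0,0,0,0,0,0,0,0,0,0,0,0,0,0,0,0,0,0,0,0,0,0,0,0,0,0,0,0,0,0,0,0,0,0,0],
)

```text
time_s: 12.17
ee_pos: [0.3994, 0.3855, 0.2073]
tcp_rot: [[-0.981, 0.154, 0.119], [0.194, 0.804, 0.562], [-0.009, 0.575, -0.818]]
force: [-0.5, 0.5, -3.2]
width: 0.172
```

Run:
```python
from h import *
import cv2
stat()
a=env.snapshot("top")[210:350,120:270,::-1];b=env.snapshot("scene")[90:230,310:460,::-1]
cv2.imwrite("pics/s3.png",np.hstack([cv2.resize(x,None,fx=2.6,fy=2.6,interpolation=2) for x in(a,b)]))
```

```text
t 12.1667 p [0.3994 0.3855 0.2073] psi 79.17 elev y 35.08 x_z -0.009 F [-0.5  0.5 -3.2] w 0.172 q [ 31.4   5.2 -26.1  33.   24.7  48.2]
```

View pics/s3.png

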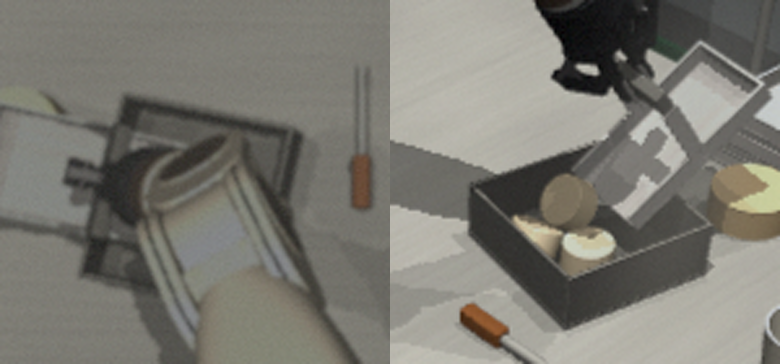

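The tray is empty and all three cheeses are in the crate, one leaning up near the lip at (567,200). I'll draw the tray back slowly up its own slope, then lift it clear.

Request:
arm_command(
  series=[0,0,0,0,0.1,0,0,0,0,0,0,0.2,0,0,0,0,0,0,0.2,0,0,0,0,0,0,0.2,-0.03,0,0,0,0,0,0.2,-0.1,0,0,0,0,0,0.2,-0.2,0,0,0,0,0,0.2,-0.3,0,0,0,0,0,0.25,-0.35,0,0,0,0,0,0.25,-0.35,0,0,0,0,0,0.25,-0.35,0],
)

```text
time_s: 13.1
ee_pos: [0.4019, 0.4091, 0.2874]
tcp_rot: [[-0.981, 0.155, 0.115], [0.193, 0.806, 0.56], [-0.006, 0.571, -0.821]]
force: [0.3, -0.5, -2.0]
width: 0.176
```

Run:
```python
from h import *
import cv2
stat();p=env.state()["ee_pos"]
a=env.snapshot("top")[210:350,120:270,::-1];b=env.snapshot("scene")[90:230,310:460,::-1]
cv2.imwrite("pics/s4.png",np.hstack([cv2.resize(x,None,fx=2.6,fy=2.6,interpolation=2) for x in(a,b)]))
plan([.39,.36,.30],60,0,20,0)
```

```text
t 13.1 p [0.4019 0.4091 0.2874] psi 79.08 elev y 34.84 x_z -0.006 F [ 0.3 -0.5 -2. ] w 0.176 q [ 33.8   2.9 -15.7  45.   23.6  50.5]

0.05, -0.01, 0.03, 0.00, -0.01, -0.01 , 0, 0.14, -0.02, 0.08, 0.00, -0.03, -0.03 , 0, 0.23, -0.03, 0.12, 0.00, -0.04, -0.04 , 0, 0.30, -0.05, 0.16, 0.00, -0.06, -0.05 , 0, 0.36, -0.05, 0.19, 0.00, -0.07, -0.06 , 0, 0.42, -0.06, 0.22, 0.00, -0.08, -0.07 , 0, 0.46, -0.07, 0.24, 0.00, -0.09, -0.07 , 0, 0.49, -0.07, 0.26, 0.00, -0.10, -0.07 , 0, 0.51, -0.08, 0.27, -0.01, -0.11, -0.07 , 0, 0.52, -0.08, 0.28, -0.01, -0.11, -0.07 , 0, 
0.52, -0.08, 0.28, -0.01, -0.12, -0.06 , 0, 0.51, -0.08, 0.27, -0.01, -0.12, -0.06 , 0, 0.49, -0.07, 0.26, -0.02, -0.11, -0.05 , 0, 0.46, -0.07, 0.24, -0.02, -0.11, -0.04 , 0, 0.42, -0.06, 0.22, -0.02, -0.10, -0.03 , 0, 0.36, -0.05, 0.19, -0.02, -0.09, -0.03 , 0, 0.30, -0.05, 0.16, -0.02, -0.07, -0.02 , 0, 0.23, -0.03, 0.12, -0.01, -0.05, -0.01 , 0, 0.14, -0.02, 0.08, -0.01, -0.03, -0.01 , 0, 0.05, -0.01, 0.03, 0.00, -0.01, 0.00 , 0,
```

View pics/s4.png

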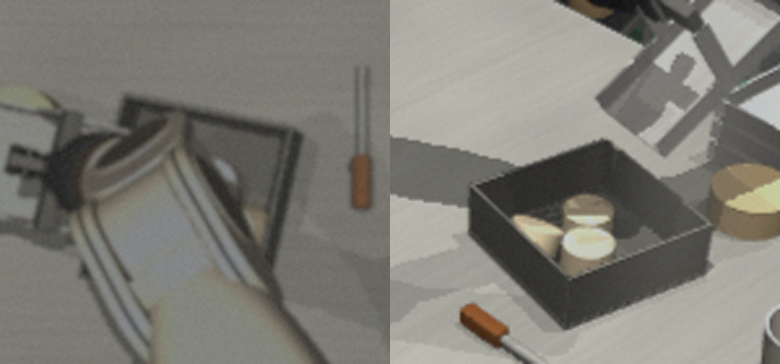

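All three cheeses have settled in the crate, at crop (535,235), (588,215) and (588,245), and the crate's corners haven't moved. I'll level the tray and go to the rack.

Request:
arm_command(
  series=[0.3,0,0,0,-0.02,-0.03,0,0.6,0,0,0,-0.05,-0.05,0,0.75,0,0.1,0,-0.07,-0.05,0,0.8,0,0.1,0,-0.1,-0.05,0,0.85,0,0.1,0,-0.1,-0.05,0,0.85,0,0.1,0,-0.1,0,0,0.8,0,0.1,0,-0.1,0,0,0.75,0,0.1,0,-0.1,0,0,0.6,0,0.1,0,-0.1,0,0,0.3,0,0.1,0,-0.1,0,0],
)

```text
time_s: 14.03
ee_pos: [0.3961, 0.3825, 0.2871]
tcp_rot: [[-0.965, 0.262, -0.004], [0.262, 0.965, 0.015], [0.008, 0.013, -1.0]]
force: [-0.7, 0.9, -3.2]
width: 0.176
```

Run:
```python
from h import *
stat();plan([.476,-.3205,.24],-18.4,0,40,0)
```

```text
t 14.0333 p [0.3961 0.3825 0.2871] psi 74.81 elev y 0.76 x_z 0.008 F [-0.7  0.9 -3.2] w 0.176 q [43.6 18.6 13.  84.   0.8 58.8]

0.00, 0.00, 0.03, -0.02, -0.04, 0.00 , 0, 0.00, 0.00, 0.10, -0.05, -0.12, 0.01 , 0, 0.00, 0.00, 0.16, -0.08, -0.19, 0.01 , 0, 0.00, 0.00, 0.22, -0.11, -0.26, 0.01 , 0, 0.00, 0.00, 0.28, -0.15, -0.32, 0.02 , 0, 0.00, 0.00, 0.33, -0.18, -0.38, 0.02 , 0, 0.00, 0.00, 0.38, -0.22, -0.43, 0.03 , 0, 0.00, 0.00, 0.43, -0.26, -0.47, 0.03 , 0, 0.00, 0.00, 0.47, -0.31, -0.51, 0.03 , 0, 0.00, -0.01, 0.51, -0.36, -0.53, 0.03 , 0, 
0.00, -0.01, 0.54, -0.41, -0.55, 0.04 , 0, 0.00, -0.01, 0.57, -0.46, -0.56, 0.04 , 0, 0.00, -0.01, 0.60, -0.51, -0.57, 0.04 , 0, 0.00, -0.01, 0.63, -0.56, -0.56, 0.04 , 0, 0.00, -0.01, 0.65, -0.61, -0.55, 0.04 , 0, 0.00, -0.01, 0.66, -0.65, -0.53, 0.05 , 0, 0.00, -0.01, 0.68, -0.70, -0.50, 0.05 , 0, 0.00, -0.01, 0.69, -0.74, -0.46, 0.05 , 0, 0.00, -0.01, 0.70, -0.77, -0.42, 0.05 , 0, 0.00, -0.01, 0.70, -0.80, -0.38, 0.05 , 0, 
0.00, -0.01, 0.70, -0.82, -0.33, 0.05 , 0, 0.00, -0.01, 0.70, -0.84, -0.28, 0.05 , 0, 0.00, -0.01, 0.69, -0.84, -0.22, 0.05 , 0, 0.00, -0.01, 0.68, -0.84, -0.17, 0.05 , 0, 0.00, -0.01, 0.66, -0.83, -0.12, 0.05 , 0, 0.00, -0.01, 0.65, -0.81, -0.07, 0.05 , 0, 0.00, -0.01, 0.63, -0.79, -0.02, 0.05 , 0, 0.00, -0.01, 0.60, -0.76, 0.02, 0.05 , 0, 0.00, -0.01, 0.57, -0.72, 0.06, 0.05 , 0, 0.00, -0.01, 0.54, -0.68, 0.09, 0.04 , 0, 
0.00, -0.01, 0.51, -0.63, 0.11, 0.04 , 0, 0.00, 0.00, 0.47, -0.58, 0.13, 0.04 , 0, 0.00, 0.00, 0.43, -0.52, 0.14, 0.04 , 0, 0.00, 0.00, 0.38, -0.46, 0.14, 0.03 , 0, 0.00, 0.00, 0.33, -0.40, 0.14, 0.03 , 0, 0.00, 0.00, 0.28, -0.33, 0.13, 0.02 , 0, 0.00, 0.00, 0.22, -0.26, 0.11, 0.02 , 0, 0.00, 0.00, 0.16, -0.19, 0.08, 0.01 , 0, 0.00, 0.00, 0.10, -0.12, 0.05, 0.01 , 0, 0.00, 0.00, 0.03, -0.04, 0.02, 0.00 , 0,
```

Request:
arm_command(
  series=[0,0,0.03,-0.02,-0.04,0,0,0,0,0.1,-0.05,-0.12,0,0,0,0,0.16,-0.08,-0.19,0,0,0,0,0.22,-0.11,-0.26,0.01,0,0,0,0.28,-0.15,-0.32,0.01,0,0,0,0.33,-0.18,-0.38,0.02,0,0,0,0.38,-0.22,-0.43,0.02,0,0,0,0.43,-0.26,-0.47,0.02,0,0,0,0.47,-0.31,-0.51,0.02,0,0,0,0.51,-0.36,-0.53,0.02,0],
)

```text
time_s: 14.87
ee_pos: [0.4081, 0.265, 0.2796]
tcp_rot: [[-0.858, 0.513, -0.002], [0.513, 0.858, 0.02], [0.012, 0.016, -1.0]]
force: [0.9, -0.4, -2.5]
width: 0.177
```

Request:
arm_command(
  series=[0,-0.01,0.54,-0.41,-0.55,0.02,0,0,-0.01,0.57,-0.46,-0.56,0.02,0,0,-0.01,0.6,-0.51,-0.57,0.02,0,0,-0.01,0.63,-0.56,-0.56,0.02,0,0,-0.01,0.65,-0.61,-0.55,0.02,0,0,-0.01,0.66,-0.65,-0.53,0.03,0,0,-0.01,0.68,-0.7,-0.5,0.03,0,0,-0.01,0.69,-0.74,-0.46,0.03,0,0,-0.01,0.7,-0.77,-0.42,0.03,0,0,-0.01,0.7,-0.8,-0.38,0.03,0],
)

```text
time_s: 15.7
ee_pos: [0.4186, -0.0015, 0.2708]
tcp_rot: [[-0.405, 0.914, 0.017], [0.914, 0.405, 0.015], [0.007, 0.022, -1.0]]
force: [0.4, -0.4, -3.6]
width: 0.174
```

Request:
arm_command(
  series=[0,-0.01,0.7,-0.82,-0.33,0.03,0,0,-0.01,0.7,-0.84,-0.28,0.03,0,0,-0.01,0.69,-0.84,-0.22,0.03,0,0,-0.01,0.68,-0.84,-0.17,0.03,0,0,-0.01,0.66,-0.83,-0.12,0.03,0,0,-0.01,0.65,-0.81,-0.07,0.03,0,0,-0.01,0.63,-0.79,-0.02,0.03,0,0,-0.01,0.6,-0.74,0.02,0.03,0,0,-0.01,0.55,-0.68,0.06,0.03,0,0,-0.01,0.5,-0.6,0.09,0.03,0],
)

```text
time_s: 16.53
ee_pos: [0.4058, -0.2625, 0.2635]
tcp_rot: [[0.2, 0.979, 0.03], [0.98, -0.2, -0.0], [0.006, 0.029, -1.0]]
force: [0.7, -0.3, -3.3]
width: 0.174
```

Run:
```python
from h import *
stat();plan([.476,-.3205,.22],-18.4,0,10,0,ease=False)
```

```text
t 16.5333 p [ 0.4058 -0.2625  0.2635] psi -11.55 elev y 1.68 x_z 0.006 F [ 0.7 -0.3 -3.3] w 0.174 q [-33.5  10.4  -1.4  76.8   0.9  68.1]

0.03, -0.01, 0.14, -0.14, 0.26, 0.15 , 0, 0.03, -0.01, 0.14, -0.14, 0.27, 0.15 , 0, 0.03, -0.01, 0.14, -0.14, 0.27, 0.15 , 0, 0.03, -0.01, 0.14, -0.13, 0.27, 0.15 , 0, 0.03, -0.01, 0.14, -0.13, 0.27, 0.15 , 0, 0.03, -0.01, 0.14, -0.13, 0.27, 0.15 , 0, 0.03, -0.01, 0.14, -0.12, 0.28, 0.15 , 0, 0.03, -0.01, 0.14, -0.12, 0.28, 0.15 , 0, 0.03, -0.01, 0.14, -0.12, 0.28, 0.15 , 0, 0.03, -0.01, 0.14, -0.11, 0.28, 0.15 , 0,
```

Request:
arm_command(
  series=[0.03,0,0.25,-0.25,0.26,0.12,0,0.03,0,0.2,-0.18,0.27,0.15,0,0.03,0,0.15,-0.14,0.28,0.15,0,0.03,0,0.14,-0.12,0.3,0.16,0,0.04,-0.01,0.14,-0.1,0.3,0.16,0,0.04,-0.01,0.14,-0.1,0.3,0.16,0,0.04,-0.01,0.12,-0.1,0.28,0.16,0,0.04,-0.01,0.08,-0.07,0.22,0.15,0,0.03,0,0.04,-0.04,0.12,0.1,0,0,0,0,0,0,0,0],
)

```text
time_s: 17.37
ee_pos: [0.4689, -0.3183, 0.2204]
tcp_rot: [[0.322, 0.947, 0.001], [0.947, -0.322, 0.005], [0.005, -0.001, -1.0]]
force: [0.4, -0.1, -3.9]
width: 0.179
```

Run:
```python
from h import *
import cv2
stat();plan([.476,-.3205,.19],-18.4,0,8,0,ease=False)
w=np.array([ray("scene",p,.03) for p in [(162.5,295),(225,278),(249,342.5),(178.5,369)]]);print(w.round(3),w.mean(0),np.linalg.norm(np.diff(w,axis=0),axis=1))
# expected rack corners in the top picture for the estimate
c=np.array([.476,-.3205]);a=np.radians(-18.4);u=np.array([np.cos(a),np.sin(a)]);v=np.array([-u[1],u[0]])
o=[]
for n,s in (("scene",cv2.imread("pics/scene0.png")),("top",cv2.imread("pics/top0.png"))):
    K=4
    x,y,w_,h=(150,265,110,110) if n=="scene" else (380,210,90,110)
    im=cv2.resize(s[y:y+h,x:x+w_],None,fx=K,fy=K,interpolation=2)
    q=np.array([proj(n,[*(c+i*.1035*u+j*.075*v),.03]) for i,j in((1,1),(1,-1),(-1,-1),(-1,1))])
    cv2.polylines(im,[np.int32((q-[x,y]+.5)*K)],True,(0,0,255),1);o.append(im)
cv2.imwrite("pics/s5.png",np.hstack(o))
```

```text
t 17.3667 p [ 0.4689 -0.3183  0.2204] psi -18.79 elev y -0.05 x_z 0.005 F [ 0.4 -0.1 -3.9] w 0.179 q [-34.3  22.1   8.2  76.2   0.3  74.5]

0.00, -0.01, -0.01, 0.00, 0.03, 0.13 , 0, 0.00, -0.01, -0.01, 0.00, 0.03, 0.13 , 0, 0.00, -0.01, -0.01, 0.00, 0.03, 0.13 , 0, 0.00, -0.01, -0.01, 0.00, 0.03, 0.13 , 0, 0.00, -0.01, -0.01, 0.00, 0.03, 0.13 , 0, 0.00, -0.01, -0.01, 0.00, 0.03, 0.13 , 0, 0.00, -0.01, -0.01, 0.00, 0.03, 0.13 , 0, 0.00, -0.01, -0.01, 0.00, 0.03, 0.13 , 0, 
[[ 0.365 -0.361  0.03 ]
 [ 0.415 -0.223  0.03 ]
 [ 0.605 -0.285  0.03 ]
 [ 0.565 -0.43   0.03 ]] [ 0.48757502 -0.32493109  0.03      ] [0.14655842 0.20020958 0.15042122]
```

View pics/s5.png

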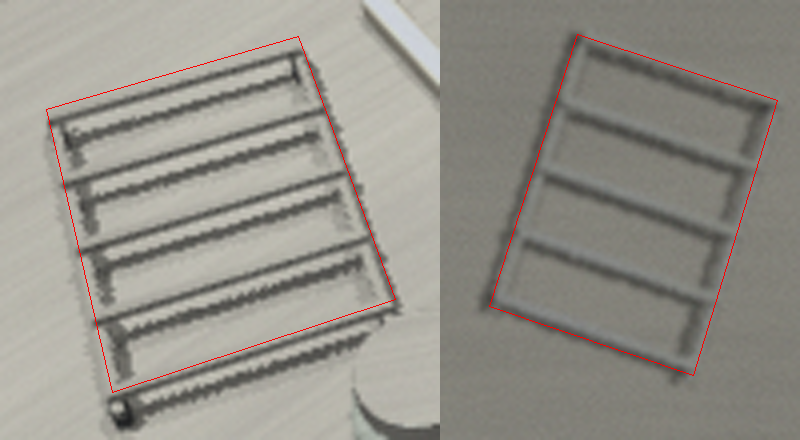

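The estimated rack outline fits both pictures. The tray is empty and held level. I'll centre it and go down to just above the rack.

Request:
arm_command(
  series=[0,-0.02,-0.02,0,0.06,0.15,0,0,-0.02,-0.02,0,0.05,0.25,0,0,-0.01,-0.02,0,0.05,0.3,0,0,-0.01,-0.02,0,0.05,0.32,0,0,0,-0.01,0,0.04,0.3,0,0,0,0,0,0.03,0.25,0,0,0,0,0,0.02,0.2,0,0,0,0,0,0,0.1,0,0,0,0,0,0,0,0],
)

```text
time_s: 18.12
ee_pos: [0.4768, -0.3195, 0.1573]
tcp_rot: [[0.313, 0.95, -0.004], [0.95, -0.313, 0.002], [0.0, -0.004, -1.0]]
force: [-0.2, 0.6, -3.1]
width: 0.173
```

Run:
```python
from h import *
import cv2
stat();plan([.476,-.3205,.1395],-18.4,0,5,0,ease=False)
st=env.state();T=R.from_matrix(st["tcp_rot"]);p=st["ee_pos"]
o=[]
for n in("scene","top"):
    x,y,w,h=(140,210,140,160) if n=="scene" else (370,195,140,160)
    im=cv2.resize(env.snapshot(n)[y:y+h,x:x+w,::-1],None,fx=2.8,fy=2.8,interpolation=2)
    for z in(.026,):
        q=np.array([proj(n,p+T.apply([b,a,.1102-z])) for a,b in((.1,.055),(.1,-.055),(-.1,-.055),(-.1,.055))])
        cv2.polylines(im,[np.int32((q-[x,y]+.5)*2.8)],True,(0,0,255),1)
    o.append(im)
cv2.imwrite("pics/s6.png",np.hstack(o))
```

```text
t 18.1167 p [ 0.4768 -0.3195  0.1573] psi -18.22 elev y -0.24 x_z 0.0 F [-0.2  0.6 -3.1] w 0.173 q [-33.8  25.1   3.2  68.3  -0.   74.4]

-0.01, 0.00, 0.01, -0.01, 0.00, 0.12 , 0, -0.01, 0.00, 0.01, -0.01, 0.00, 0.12 , 0, -0.01, 0.00, 0.01, -0.01, 0.00, 0.12 , 0, -0.01, 0.00, 0.01, -0.01, 0.00, 0.12 , 0, -0.01, 0.00, 0.01, -0.01, 0.00, 0.12 , 0,
```

View pics/s6.png

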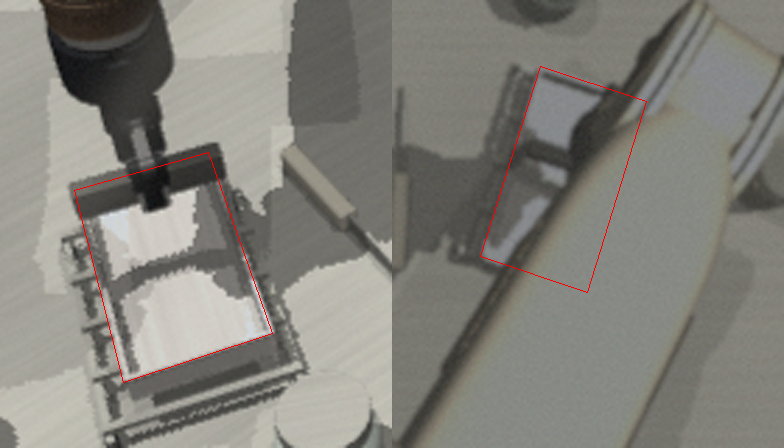

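The tray sits in the grip as predicted: its outline matches in both views. Lowering onto the rack.

Request:
arm_command(
  series=[-0.01,0,0.01,-0.01,-0.01,0.1,0,-0.01,0,0.01,-0.01,-0.01,0.1,0,-0.01,0,0.01,-0.01,-0.01,0.1,0,-0.01,0,0,-0.01,0,0.08,0,0,0,0,0,0,0.06,0,0,0,0,0,0,0.03,0,0,0,0,0,0,0,0],
)

```text
time_s: 18.8
ee_pos: [0.4769, -0.3217, 0.1451]
tcp_rot: [[0.316, 0.949, 0.005], [0.949, -0.316, -0.003], [-0.001, 0.006, -1.0]]
force: [0.5, -0.7, -3.2]
width: 0.173
```

Run:
```python
from h import *
stat();plan([.476,-.3205,.1395],-18.4,0,1,0,ease=False)
```

```text
t 18.8 p [ 0.4769 -0.3217  0.1451] psi -18.41 elev y 0.32 x_z -0.001 F [ 0.5 -0.7 -3.2] w 0.173 q [-34.   25.4   1.6  65.9   0.   74.4]

0.06, 0.01, 0.00, 0.03, -0.04, 0.19 , 0,
```

Request:
arm_command(
  series=[0,0,0,0.02,-0.01,0.05,0,0,0,0,0.01,-0.01,0.05,0,0,0,0,0,-0.01,0.05,0,0,0,0,0,0,0.03,0,0,0,0,0,0,0,0],
)

```text
time_s: 19.22
ee_pos: [0.4768, -0.3208, 0.1405]
tcp_rot: [[0.316, 0.949, 0.006], [0.949, -0.316, -0.004], [-0.002, 0.007, -1.0]]
force: [-1.4, 0.9, -1.5]
width: 0.173
```

Run:
```python
from h import *
stat();plan([.476,-.3205,.1395],-18.4,0,1,0,ease=False)
```

```text
t 19.2167 p [ 0.4768 -0.3208  0.1405] psi -18.41 elev y 0.42 x_z -0.002 F [-1.4  0.9 -1.5] w 0.173 q [-33.9  25.5   1.   65.1   0.   74.5]

0.08, 0.02, 0.00, 0.00, -0.03, 0.03 , 0,
```

Request:
arm_command(
  series=[0.06,0,0,0,0,0.03,0,0,0,0,0,0,0,0,0,0,0,0,0,0,0.3,0,0,0,0,0,0,0.4,0,0,0,0,0,0,0.6,0,0,0,0,0,0,0.8,0,0,0,0,0,0,1,0,0,0,0,0,0,1,0,0,0,0,0,0,1,0,0,0,0,0,0,1],
)

```text
time_s: 20.05
ee_pos: [0.479, -0.3221, 0.1421]
tcp_rot: [[0.316, 0.949, 0.007], [0.949, -0.316, -0.006], [-0.004, 0.008, -1.0]]
force: [0.1, -0.2, -0.4]
width: 0.998
```

Run:
```python
from h import *
stat()
```

```text
t 20.05 p [ 0.479  -0.3221  0.1421] psi -18.4 elev y 0.47 x_z -0.004 F [ 0.1 -0.2 -0.4] w 0.998 q [-33.9  25.6   1.5  65.4  -0.1  74.5]
```

Request:
arm_command(
  series=[0,0,0,0,0,-0.15,1,0,0,0,0,0,-0.3,1,0,0,0,0,0,-0.5,1,0,0,0,0,0,-0.7,1,0,0,0,0,0,-0.8,1,0,0,0,0,0,-0.8,1,0,0,0,0,0,-0.6,1,0,0,0,0,-0.4,-0.4,1,0,0,0,0,-0.7,-0.2,1,0,0,0,0,-0.8,0,1],
)

```text
time_s: 20.88
ee_pos: [0.4255, -0.3036, 0.2863]
tcp_rot: [[0.314, 0.949, 0.01], [0.95, -0.314, -0.008], [-0.004, 0.012, -1.0]]
force: [-0.3, -0.4, 0.7]
width: 1.0
```

Request:
arm_command(
  series=[0,0,0,0.3,-0.8,0,1,0,0,0,0.5,-0.8,0,1,0,0,0,0.7,-0.8,0,1,0,0,0,0.8,-0.7,0,1,0,0,0,0.8,-0.5,0,1,0,0,0,0.8,-0.3,0,1,0,0,0,0.8,-0.2,0,1,0,0,0,0.8,-0.1,0,1,0,0,0,0.6,0,0,1,0,0,0,0.3,0,0,1],
)

```text
time_s: 21.72
ee_pos: [0.3586, -0.0747, 0.2945]
tcp_rot: [[0.323, 0.946, 0.026], [0.946, -0.323, -0.016], [-0.007, 0.03, -1.0]]
force: [-0.7, 0.9, 0.3]
width: 1.002
```

Run:
```python
from h import *
import cv2
stat()
o=[]
c=np.array([.476,-.3205]);a=np.radians(-18.4);u=np.array([np.cos(a),np.sin(a)]);v=np.array([-u[1],u[0]])
for n in("scene","top"):
    f=env.snapshot(n)[:,:,::-1];cv2.imwrite(f"pics/{n}F.png",f)
    x,y,w,h=(140,210,140,160) if n=="scene" else (370,195,110,125)
    k=560/h
    im=cv2.resize(f[y:y+h,x:x+w],None,fx=k,fy=k,interpolation=2)
    q=np.array([proj(n,[*(c+i*.1*u+j*.055*v),.056]) for i,j in((1,1),(1,-1),(-1,-1),(-1,1))])
    if n=="scene":im=cv2.resize(f,None,fx=.45,fy=.45,interpolation=3)
    else:
        cv2.polylines(im,[np.int32((q-[x,y]+.5)*k)],True,(0,0,255),1)
        im=im[:,:500]
    o.append(cv2.copyMakeBorder(im,0,560-im.shape[0],0,0,0))
cv2.imwrite("pics/s7.png",np.hstack(o))
```

```text
t 21.7167 p [ 0.3586 -0.0747  0.2945] psi -18.86 elev y 1.72 x_z -0.007 F [-0.7  0.9  0.3] w 1.002 q [-11.3  -3.9 -12.1  80.2  -0.6  97.6]
```

View pics/s7.png

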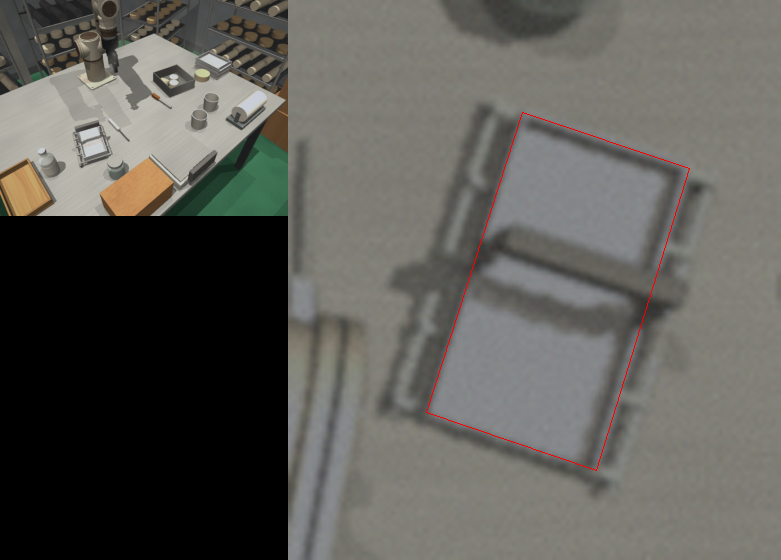

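The tray stands upright on the rack within about 2 mm of the predicted outline. It is parallel to the rack, and the cheeses are in the crate. Last, I'll compare the rest of the table with the start, then hand in.

Run:
```python
from h import *
import cv2
a,b=[cv2.imread(f"pics/top{k}.png",0).astype(np.float32) for k in"0F"]
for n,(x,y,w,h) in dict(crate=(145,240,98,92),trier=(250,232,18,62),knife=(364,224,16,70),mould0=(236,150,36,40),mould1=(180,165,36,38),jar=(410,168,36,36),spray=(488,240,42,34),ripe=(105,240,42,42)).items():
    print(n,cv2.phaseCorrelate(a[y:y+h,x:x+w].copy(),b[y:y+h,x:x+w].copy()))
stat();env.sign_off()
```

```text
crate ((-0.052291240610216505, -0.009534689180867417), 0.49555923144022623)
trier ((0.12573736699616056, -0.043966241765431846), 1.0596993809772863)
knife ((-0.12924691533228128, 0.023726441860041803), 0.6566250974105464)
mould0 ((-0.02387416488648242, 0.11719147001551633), 0.9723348932133781)
mould1 ((-0.039576521919709506, 0.12153838649833659), 0.9371968481275771)
jar ((-0.13421549317473946, -0.09410495400075192), 0.9614098259696254)
spray ((0.47002198521836647, 0.001617905726813973), 0.9704180483464842)
ripe ((0.5162339080524561, 0.510227424773614), 1.0651492095287936)
t 21.8167 p [ 0.3588 -0.0752  0.2945] psi -18.79 elev y 1.72 x_z -0.007 F [ 0.1 -0.9  0.8] w 1.002 q [-11.4  -3.9 -12.   80.2  -0.6  97.4]
the job is handed in; nothing more can be done
```

The job is done and handed in at 21.8 s of the 69 s allowed. I carried the loaded tray by its handle, level to about 1°, to the crate. There I tipped it with the lip low over the crate, and all three cheeses were off by 35°. I then set the empty tray upright on the rack and let go.

**Tray:** in the last pictures it stands on the rack within about 2 mm of centre and parallel to it. As I let go, the open gripper shifted about 2 mm.

**Cheeses:** all three are in the crate. One leaned up near the lip as it came off and settled when I drew the tray back. I saw no sign of the gripper touching them.

**Rest of the table:** comparing the first and last top views, the crate, trier, knife, mould cups and jar show no movement (under 0.15 pixel). The spray bottle and ripe cheese came out at about 0.5 and 0.7 pixel (1–2 mm). The arm never went near the spray bottle, and the tray only passed well above the ripe cheese. I take both to be lighting or shadow, but I did not check that further.

**Disagreement:** measured from the scene camera, the rack's centre came out about 12 mm from the top-camera estimate. I put this down to misread corners, because the estimated outline fitted the rack in both pictures.

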